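# Switch on the extractor at its guarded toggle

## Task

Switch on the dust extractor at the bench switch box with the red guard: lift the red guard until it stands upright, flip the metal toggle beneath it all the way over from the red dot to the green dot, then lower the guard flat again. Keep the guard of the other box, the blue one, shut.

Things in the scene. Friction and masses are not known exactly. Their poses are not given: they have to be found in the camera images.
- red_box: Grey switch box with the red guard, fixed to the bench, 130 (x) x 100 (y) x 50 mm high, flange 150 x 118 x 5. Origin: centre of its underside; z up, x away from the robot (turned up to 20 degrees) to the hinge side, y left; offsets here are in this frame, mm. Guard: red plate 95 x 90 with 26 deep side cheeks, top 92 high when shut. An equal box has a blue guard; their places may be swapped.
- red_bar (a point): Centre of the red guard's bar: round, black, 12 mm thick, 60 mm long between two steel arms, parallel to the box's y; held 30 mm ahead of and above the guard's front edge, 122 mm over the bench when shut. Pinch it from above, jaws closing along the box's x; it turns between the jaws as the guard swings.
- red_guard (a joint): Red guard's angle a, rad: 0 shut flat, 1.57 upright, 2.0 stop, leaning away from the robot. Stiff hinge along the box's y through (55, 0, 86) mm: stays where left, about 2 N at the bar moves it. Bar centre in the box's frame, mm: x = 55 - 125 cos a + 36 sin a, y = 0, z = 86 + 125 sin a + 36 cos a.
- red_toggle (a joint): Steel toggle lever under the red guard, rad: 0 leans 0.6 rad left (+y) to the red dot, 1.2 leans 0.6 rad right (-y) to the green dot; stops at both ends. Pivot at (-20, 0, 51.5) mm in the box's frame, on its flat top (50 high), dots at y = +30 and -30. Lever 10 mm thick, tip 36 mm from the pivot; stays where left, about 2 N sideways moves it.
- blue_guard (a joint): Angle of the blue guard on the other box, rad: 0 shut; leave it shut.

How it is judged:
On the way, in this order (a step that is already met when the one before it is completed fails the run):
1. the red guard is lifted upright (within about 12 degrees, or beyond) with the toggle still on the red-dot side (value of joint red_guard above 1.35 rad and value of joint red_toggle below 0.4 rad), for 0.2 s.
2. the toggle is flipped to the green-dot side while the guard is open (value of joint red_toggle above 0.95 rad and value of joint red_guard above 1 rad), for 0.2 s.
At the end, for the whole second after the job is handed in: The red guard is down within 10 degrees of flat, the toggle beneath it is within 0.25 rad (14 degrees) of its stop on the green-dot side, and the blue guard is shut within 10 degrees (value of joint each of red_guard, blue_guard below 0.175 rad and value of joint red_toggle above 0.95 rad); the robot touches nothing.
It fails at once if the blue guard is lifted by more than 17 degrees (value of joint blue_guard above 0.3 rad).
It also fails if it takes over 56 s, if anything falls off the work surface, if the arm or the gripper's body presses on something with over 40 N, if the wrist force passes 120 N, or if a joint passes its speed limit or range.

## Robot

A 6-joint arm with a two-finger parallel gripper is mounted at the origin on a cart in front of the work surface, level with it; the furniture and walls round the work are solid. World frame = base frame: x ahead of the robot, y to its left, z up, the work surface at z = 0. Lengths are in m, angles in rad, forces in N, time in s.
With the tool pointing down it reaches from about 0.3 to 0.875 m from the base axis. Payload 4.2 kg.
Tool frame: the origin (TCP) lies on the centre line of the jaws, within the pads' length; the fingertips stand 14 mm ahead of it and the grasp point (between the pads) lies 5 mm behind it (bot.finger_overhang is the distance from the TCP to the fingertips, in m); z points along the fingers, y is the line along which they close (so a half turn about z gives the same grasp; the last joint's range is limited). The gripper opens to 85 mm and grips with 20 to 120 N. Pads are 22 mm wide; open, the fingers measure 114 mm over their backs; the gripper's body (76 mm by 85 mm) begins 54 mm behind the grasp point. The pads swing forward as they close: fully open they stand 13 mm farther back than shut.
Start: joints at [1.08, 0.32, 1.565, -0, 1.257, -0.02], TCP at [0.261, 0.512, 0.245] pointing down, gripper open.
Joint ranges: [-3.11, 3.11], [-0.84, 2.01], [0.21, 2.61], [-1.34, 4.49], [0.05, 2.63], [-2.56, 2.56]. Speed limits (rad/s): [2.57, 2.57, 3.14, 3.14, 3.14, 3.14].

## Interface

Orientations are given as a 3x3 rotation matrix whose columns are the frame's x, y, z axes.
In Python, from rig import bot gives the robot as it stands.
- The arm moves only by the tool drive_tool, never from a script. Its arguments are lists of equal length, an entry for each row: "offset": the shift along the tool's x, y, z in units of 40 mm (1.0 is 40 mm), a list of three; "dr": the turn, a rotation vector about the tool's x, y, z in degrees, a list of three. A call has exactly 5 rows; each row shifts and turns the commanded pose from where the row before left it, along the tool's axes as they then stand; what a row does not reach is not made up. A row lasts 1/12 s, in which the tool goes at most 41.7 mm and 7.16 degrees, less where a joint would pass 70% of its speed; a pose out of reach is approached as far as the arm can. A call is refused whole if a number of a shift passes 1 or a number of a turn 7.16, either way. A call with a gripper value outside its range is refused whole. "fingers" is the finger opening in mm, from 0 to 85.4, set as the call begins (left out, the last holds). The fingers move at their own pace and stop on an object; the grip force is fixed at half the most. Time passes only in rows, so rows that do not move let the fingers close, or fill a call up. It gives the time, the measured TCP pose, the force, the opening and the grip force at its end, in the units of the state.
- bot.sense(): the state, without advancing time (a new reading comes with each control period).
- bot.camera(name): name is "scene" or "top" or "wrist"; returns a dict with "pixels" (384x512x3 uint8, blue, green, red), "fx", "fy", "cx", "cy" (pixels), "extrinsics" (4x4, takes a point from camera to world coordinates). Camera axes: x right, y up, looking along -z (the intrinsics and any distortion apply to the point x, -y, -z); pixel columns grow to the right and rows downward; lengths in m; the calibration is good to about 2 mm. A picture is of the moment at which its call begins. There is no depth.
- bot.job_done(): hands the job in; it is judged then, once.
The state is a dict: "t": time; "joint_pos": joint angles; "joint_velocities": joint speeds; "joint_torque": joint torques, N m; "tcp_pos": TCP position; "tool_rot": TCP orientation; "contact_force": force on the tool from outside, world axes, zero at the start; "moment": the same for the moment, N m; "width": opening from 0.0 (shut) to 1.0 (fully open); "grip_force": force on a finger pad.
Only numpy, scipy, OpenCV 4.12 (cv2) and the standard library are available. Lean on these libraries where they do the work, as an engineer would, in place of code of your own. Each camera call takes 0.05 s, during which the arm holds its last target. There are 200 camera calls.

## Working session

There is one attempt and no reset: what is moved stays moved. The work goes in short steps, Python scripts to look and compute and a tool call to move; the robot and the scene stay as the last step left them, time stands still between calls to the robot, and variables do not carry over. Pictures are saved under pics/ and viewed, at most 10 in all, crops included, and the job is handed in when it is done.

Besides the shell and the picture viewer there is one more tool, called after "Request:" as name(argument=value, ...) on one line, values as JSON. drive_tool: Moves the arm, as the interface text tells. Its arguments: {"type":"object","properties":{"offset":{"type":"array"},"dr":{"type":"array"},"fingers":{"type":"number"}},"required":["offset","dr"]}

```bash
mkdir -p pics; python3 - <<'E'
from rig import bot
import cv2,numpy as np
a=[]
for n in("scene","top"):
    c=bot.camera(n); cv2.imwrite(f"pics/{n}0.png",c["pixels"]); np.savez(f"{n}0.npz",**c); a.append(c["pixels"])
    print(n,c["fx"],c["fy"],c["cx"],c["cy"],np.round(c["extrinsics"],3).tolist(),[k for k in c])
s=bot.sense();print(s)
E
```

```text
scene 425.9961599222965 425.9961599222965 252.6018787790666 192.16688351228507 [[0.832, 0.43, -0.35, 0.218], [-0.554, 0.654, -0.515, -0.451], [0.007, 0.622, 0.783, 0.751], [0.0, 0.0, 0.0, 1.0]] ['pixels', 'fx', 'fy', 'cx', 'cy', 'extrinsics']
top 348.5772343581035 348.5772343581035 258.0995090178422 192.65342532167426 [[-0.016, 0.99, -0.137, 0.396], [-1.0, -0.017, -0.0, -0.016], [-0.003, 0.137, 0.991, 0.958], [0.0, 0.0, 0.0, 1.0]] ['pixels', 'fx', 'fy', 'cx', 'cy', 'extrinsics']
{'t': 0.1, 'joint_pos': array([ 1.08000171e+00,  3.20239192e-01,  1.56552327e+00,  4.38606894e-06,
        1.25736374e+00, -2.00139321e-02]), 'joint_velocities': array([ 0.00131128, -0.00196509, -0.0024566 ,  0.00089435,  0.00041442,
        0.00012287]), 'joint_torque': array([-6.73084669e-04, -4.16410196e+01, -2.34703624e+01, -6.18393665e-05,
        4.98684123e-03, -3.05013955e-06]), 'tcp_pos': array([0.26063745, 0.51211322, 0.24457296]), 'tool_rot': array([[-8.91213827e-01,  4.53582833e-01, -7.26485526e-04],
       [ 4.53583414e-01,  8.91212804e-01, -1.35056548e-03],
       [ 3.48598860e-05, -1.53316442e-03, -9.99998824e-01]]), 'contact_force': array([-0.29921982,  0.15546876,  0.2746771 ]), 'moment': array([ 0.03277803,  0.00456078, -0.02997391]), 'grip_force': 0.0, 'width': 1.0003614541161832}
```

View pics/scene0.png

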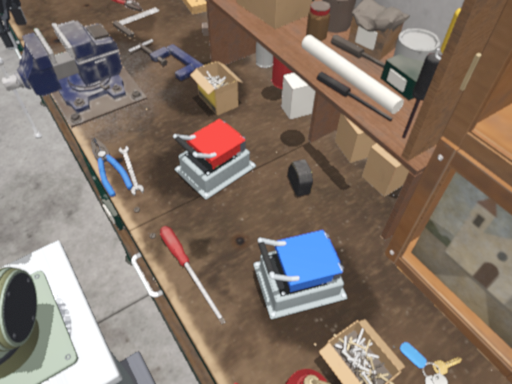

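View pics/top0.png

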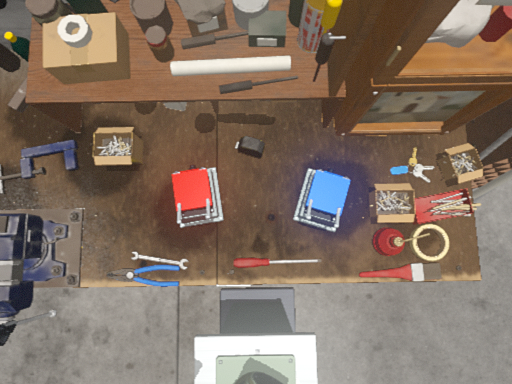

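Scene and top show the red box on the left (top view, plate about (192,190), bar near (200,222)) and the blue box on the right (328,192). A high shelf stands behind. Next I measure the red plate at z = 0.092 in both views.

```bash
cat > h.py <<'E'
import numpy as np,cv2
def ray(c,uv,z):
    E=c["extrinsics"];d=np.array([(uv[0]-c["cx"])/c["fx"],-(uv[1]-c["cy"])/c["fy"],-1.])
    d=E[:3,:3]@d;o=E[:3,3];return o+d*(z-o[2])/d[2]
def proj(c,P):
    E=c["extrinsics"];p=E[:3,:3].T@(np.asarray(P)-E[:3,3]);return np.array([c["cx"]-c["fx"]*p[0]/p[2],c["cy"]+c["fy"]*p[1]/p[2]])
E
python3 - <<'E'
import numpy as np,cv2
from h import *
for n,roi in(("top",(150,240,150,240)),("scene",(150,270,100,200))):
    c=dict(np.load(n+"0.npz"));p=c["pixels"].astype(int)
    m=((p[...,2]>150)&(p[...,1]<70)&(p[...,0]<70)).astype(np.uint8) if 0 else ((p[...,2]>110)&(p[...,1]<60)&(p[...,0]<60)).astype(np.uint8)
    u0,u1,v0,v1=roi;k=np.zeros_like(m);k[v0:v1,u0:u1]=m[v0:v1,u0:u1]
    ct=max(cv2.findContours(k,0,cv2.CHAIN_APPROX_NONE)[0],key=cv2.contourArea)[:,0]
    W=np.array([ray(c,q,.092)[:2] for q in ct])*1000
    (ce,sz,an)=cv2.minAreaRect(W.astype(np.float32)); print(n,len(ct),np.round(ce,1),np.round(sz,1),round(an,1))
    print(np.round(cv2.boxPoints((ce,sz,an))).tolist())
    x=c["pixels"][v0:v1,u0:u1];cv2.imwrite(f"pics/{n}c.png",cv2.resize(x,None,fx=6 if n=="top" else 6,fy=6,interpolation=cv2.INTER_CUBIC))
E
python3 -c "
import cv2
a=cv2.imread('pics/topc.png');b=cv2.imread('pics/scenec.png');print(a.shape,b.shape)"
```

```text
top 18 [579.3 147.7] [ 4.1 20.8] 10.6
[[575.0, 158.0], [579.0, 137.0], [583.0, 138.0], [579.0, 158.0]]
scene 76 [520.7  95. ] [82.8 31.1] 0.3
[[479.0, 110.0], [479.0, 79.0], [562.0, 80.0], [562.0, 111.0]]
(540, 540, 3) (600, 720, 3)
```

View pics/topc.png

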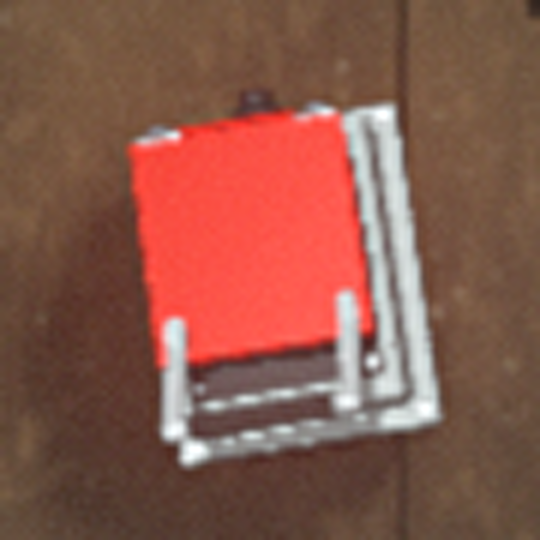

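View pics/scenec.png

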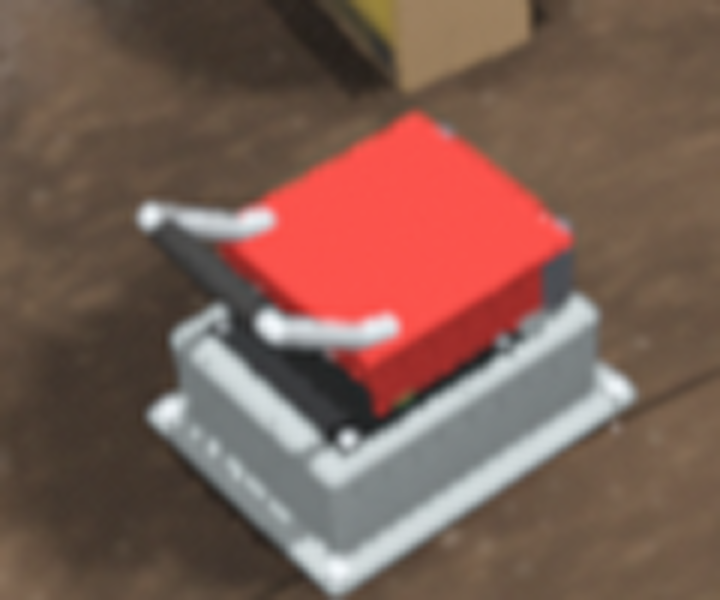

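The crops show the plate (top corners near (130,145), (335,112), (372,330), (162,362) in the 6x crop) and the steel arm tips at the bar's ends, at top crop (172,432)/(346,402) and scene crop (152,217)/(268,325). I will relax the mask and cast the rays.

```bash
python3 - <<'E'
import numpy as np,cv2
from h import *
C={n:dict(np.load(n+"0.npz")) for n in("top","scene")}
for n,(u0,u1,v0,v1) in(("top",(150,240,150,240)),("scene",(150,270,100,200))):
    c=C[n];p=c["pixels"].astype(int)
    m=((p[...,2]>205)&(p[...,1]<120)&(p[...,0]<120)).astype(np.uint8)
    k=np.zeros_like(m);k[v0:v1,u0:u1]=m[v0:v1,u0:u1]
    k=cv2.morphologyEx(k,cv2.MORPH_CLOSE,np.ones((3,3)))
    ct=max(cv2.findContours(k,0,cv2.CHAIN_APPROX_NONE)[0],key=cv2.contourArea)[:,0]
    W=np.array([ray(c,q,.092)[:2] for q in ct])*1000
    ce,sz,an=cv2.minAreaRect(W.astype(np.float32)); print(n,len(ct),np.round(ce,1),np.round(sz,1),round(an,1))
    a={"top":[(172,432),(346,402)],"scene":[(152,217),(268,325)]}[n]
    e=[ray(c,np.array(q)/6+[u0,v0],.122)*1000 for q in a]
    d=e[1]-e[0];print("bar ends",np.round(e,1).tolist(),"mid",np.round((e[0]+e[1])/2),"len",np.linalg.norm(d),"yaw",np.degrees(np.arctan2(d[0],-d[1])))
E
```

```text
top 166 [529.6 151.8] [97.8 90.4] 8.6
bar ends [[444.1, 175.2, 122.0], [455.0, 105.8, 122.0]] mid [450. 141. 122.] len 70.26678347907297 yaw 8.861190505223293
scene 133 [528.6 152.2] [97.9 92.3] 8.2
bar ends [[446.9, 176.9, 122.0], [455.7, 108.9, 122.0]] mid [451. 143. 122.] len 68.5436825226452 yaw 7.346114955897502
```

```bash
python3 - <<'E'
import numpy as np
from h import *
C={n:dict(np.load(n+"0.npz")) for n in("top","scene")}
for n in C: print(n,"tcp",proj(C[n],[.2606,.5121,.245]),"0.35 up",proj(C[n],[.2606,.5121,.35]))
def tri(a,b):
    A=[];
    for n,q in(("top",a),("scene",b)):
        c=C[n];o=c["extrinsics"][:3,3];d=ray(c,q,0)-o;d/=np.linalg.norm(d);A.append((o,d))
    M=sum(np.eye(3)-np.outer(d,d) for o,d in A);v=sum((np.eye(3)-np.outer(d,d))@o for o,d in A)
    return np.round(np.linalg.solve(M,v),3)
print("screwdriver tip on shelf",tri((298,78),(392,121)),"roll right end",tri((291,63),(400,103)))
z=tri((298,78),(392,121))[2]
for u in(100,200,300):print("shelf front edge",ray(C["top"],(u,100),z-.01))
print("vise row", tri((82,213),(110,30)))
O=np.array([.521,.1515,0]);t=np.radians(8.4);X=np.array([np.cos(t),np.sin(t),0]);
for a in (0,1.57,1.75): print(a,O+X*(55-125*np.cos(a)+36*np.sin(a))/1e3+[0,0,(86+125*np.sin(a)+36*np.cos(a))/1e3])
E
```

```text
top tcp [ -7.60727412 314.66922177] 0.35 up [-55.09599677 327.81683556]
scene tcp [16.50888594 35.57294252] 0.35 up [ -6.64975908 -13.80339594]
screwdriver tip on shelf [ 0.753 -0.109  0.229] roll right end [ 0.78  -0.094  0.246]
shelf front edge [0.71243869 0.3321039  0.219     ]
shelf front edge [0.70855098 0.10955212 0.219     ]
shelf front edge [ 0.70466924 -0.11265892  0.219     ]
vise row [0.433 0.325 0.298]
0 [0.45175094 0.14127419 0.122     ]
1.57 [0.6109253  0.16477901 0.21102863]
1.75 [0.6324952  0.16796418 0.20258139]
```

Bar at (0.452, 0.141, 0.122), box yaw 8.4°, origin (0.521, 0.1515). The shelf edge is at x = 0.71, z = 0.22, which clears. I rise and turn, then go across.

Request:
drive_tool(offset=[[0, 0, -0.25], [0, 0, -0.25], [0, 0, -0.25], [0, 0, -0.25], [0, 0, -0.25]], dr=[[0, 0, 5.46], [0, 0, 5.46], [0, 0, 5.46], [0, 0, 5.46], [0, 0, 5.46]], fingers=50)

```text
t: 0.52
tcp_pos: [0.2607, 0.5122, 0.2952]
tool_rot: [[-0.58, 0.815, -0.001], [0.815, 0.58, -0.001], [-0.0, -0.001, -1.0]]
contact_force: [0.3, 0.3, -0.7]
width: 0.584
grip_force: 0.0
```

Request:
drive_tool(offset=[[0, 0, -0.25], [0, 0, -0.25], [0, 0, -0.25], [0, 0, -0.25], [0, 0, -0.25]], dr=[[0, 0, 5.46], [0, 0, 5.46], [0, 0, 5.46], [0, 0, 5.46], [0, 0, 5.46]])

```text
t: 0.93
tcp_pos: [0.2607, 0.5122, 0.3453]
tool_rot: [[-0.142, 0.99, -0.0], [0.99, 0.142, -0.001], [-0.001, -0.001, -1.0]]
contact_force: [0.3, -0.3, -1.2]
width: 0.583
grip_force: 0.0
```

Request:
drive_tool(offset=[[-0.66, 0.22, 0], [-0.66, 0.22, 0], [-0.66, 0.22, 0], [-0.66, 0.22, 0], [-0.66, 0.22, 0]], dr=[[0, 0, 0], [0, 0, 0], [0, 0, 0], [0, 0, 0], [0, 0, 0]])

```text
t: 1.35
tcp_pos: [0.3239, 0.387, 0.3449]
tool_rot: [[-0.147, 0.989, -0.001], [0.989, 0.147, -0.001], [-0.001, -0.001, -1.0]]
contact_force: [-0.1, 0.4, -0.7]
width: 0.583
grip_force: 0.0
```

Request:
drive_tool(offset=[[-0.66, 0.22, 0], [-0.66, 0.22, 0], [-0.66, 0.22, 0], [-0.66, 0.22, 0], [-0.66, 0.22, 0]], dr=[[0, 0, 0], [0, 0, 0], [0, 0, 0], [0, 0, 0], [0, 0, 0]])

```text
t: 1.77
tcp_pos: [0.3867, 0.2628, 0.345]
tool_rot: [[-0.147, 0.989, -0.001], [0.989, 0.147, -0.0], [-0.0, -0.001, -1.0]]
contact_force: [-0.2, 0.3, 0.3]
width: 0.585
grip_force: 0.0
```

Request:
drive_tool(offset=[[-0.66, 0.22, 0], [-0.66, 0.22, 0], [-0.66, 0.22, 0], [-0.66, 0.22, 0], [-0.66, 0.22, 0]], dr=[[0, 0, 0], [0, 0, 0], [0, 0, 0], [0, 0, 0], [0, 0, 0]])

```text
t: 2.18
tcp_pos: [0.4496, 0.1387, 0.345]
tool_rot: [[-0.147, 0.989, -0.001], [0.989, 0.147, -0.0], [0.0, -0.001, -1.0]]
contact_force: [0.6, 0.1, -0.2]
width: 0.587
grip_force: 0.0
```

Request:
drive_tool(offset=[[0, 0, 0.8], [0, 0, 0.8], [0, 0, 0.8], [0, 0, 0.8], [0, 0, 0.8]], dr=[[0, 0, 0], [0, 0, 0], [0, 0, 0], [0, 0, 0], [0, 0, 0]])

```text
t: 2.6
tcp_pos: [0.449, 0.1398, 0.1838]
tool_rot: [[-0.146, 0.989, -0.0], [0.989, 0.146, 0.0], [0.0, -0.0, -1.0]]
contact_force: [-0.1, -0.0, -0.6]
width: 0.585
grip_force: 0.0
```

Request:
drive_tool(offset=[[0, 0.06, 0.33], [0, 0, 0.33], [0, 0, 0.33], [0, 0, 0.33], [0, 0, 0.33]], dr=[[0, 0, 0], [0, 0, 0], [0, 0, 0], [0, 0, 0], [0, 0, 0]])

```text
t: 3.02
tcp_pos: [0.4515, 0.1403, 0.1183]
tool_rot: [[-0.147, 0.989, -0.001], [0.989, 0.147, -0.0], [-0.0, -0.001, -1.0]]
contact_force: [-0.2, 0.4, -0.5]
width: 0.582
grip_force: 0.0
```

Request:
drive_tool(offset=[[0, 0, 0], [0, 0, 0], [0, 0, 0], [0, 0, 0], [0, 0, 0]], dr=[[0, 0, 0], [0, 0, 0], [0, 0, 0], [0, 0, 0], [0, 0, 0]], fingers=4)

```text
t: 3.43
tcp_pos: [0.4507, 0.1403, 0.1199]
tool_rot: [[-0.146, 0.989, -0.002], [0.989, 0.146, -0.0], [0.0, -0.002, -1.0]]
contact_force: [-5.4, -0.8, 3.3]
width: 0.114
grip_force: 58.6
```

Request:
drive_tool(offset=[[0, 0, 0], [0, 0, 0], [0, 0, 0], [0, 0, 0], [0, 0, 0]], dr=[[0, 0, 0], [0, 0, 0], [0, 0, 0], [0, 0, 0], [0, 0, 0]])

```text
t: 3.85
tcp_pos: [0.4507, 0.1403, 0.1198]
tool_rot: [[-0.146, 0.989, -0.002], [0.989, 0.146, -0.0], [0.0, -0.002, -1.0]]
contact_force: [-5.9, -0.6, 5.3]
width: 0.113
grip_force: 58.7
```

```bash
python3 - <<'E'
from rig import bot
import cv2
c=bot.camera("scene")["pixels"];cv2.imwrite("pics/g.png",cv2.resize(c[40:220,110:310],None,fx=3,fy=3))
E
```

```text
(no output)
```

View pics/g.png

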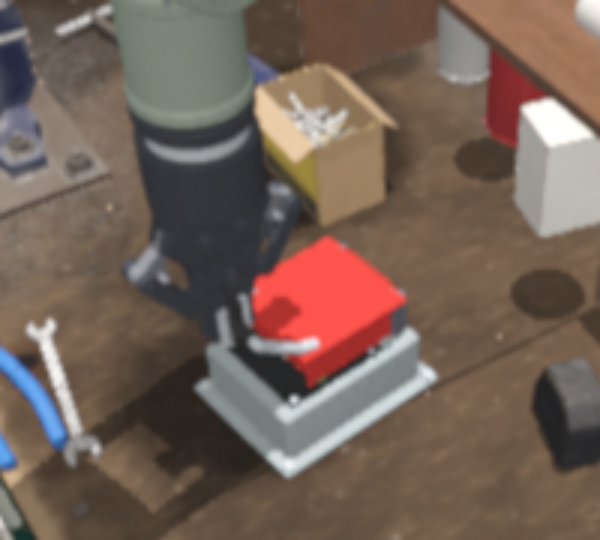

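The gripper holds the bar at 58.7 N with the guard still shut, at about (240,300) in the crop. Now I compute the arc rows.

```bash
python3 - <<'E'
import numpy as np
a=np.arange(26)*.07
x=(-125*np.cos(a)+36*np.sin(a))/40;z=-(125*np.sin(a)+36*np.cos(a))/40
print(np.round(np.c_[np.diff(x),np.diff(z)],2).tolist())
E
```

```text
[[0.07, -0.22], [0.09, -0.21], [0.1, -0.2], [0.11, -0.2], [0.13, -0.19], [0.14, -0.18], [0.15, -0.17], [0.16, -0.16], [0.17, -0.15], [0.18, -0.13], [0.19, -0.12], [0.2, -0.11], [0.21, -0.09], [0.21, -0.08], [0.22, -0.06], [0.22, -0.05], [0.23, -0.03], [0.23, -0.01], [0.23, 0.0], [0.23, 0.02], [0.23, 0.03], [0.22, 0.05], [0.22, 0.06], [0.21, 0.08], [0.21, 0.09]]
```

Request:
drive_tool(offset=[[0, 0.07, -0.22], [0, 0.09, -0.21], [0, 0.1, -0.2], [0, 0.11, -0.2], [0, 0.13, -0.19]], dr=[[0, 0, 0], [0, 0, 0], [0, 0, 0], [0, 0, 0], [0, 0, 0]])

```text
t: 4.32
tcp_pos: [0.4693, 0.143, 0.1607]
tool_rot: [[-0.146, 0.989, -0.006], [0.989, 0.146, -0.001], [-0.0, -0.006, -1.0]]
contact_force: [-7.2, 0.3, 0.3]
width: 0.117
grip_force: 58.4
```

Request:
drive_tool(offset=[[0, 0.14, -0.18], [0, 0.15, -0.17], [0, 0.16, -0.16], [0, 0.17, -0.15], [0, 0.18, -0.13]], dr=[[0, 0, 0], [0, 0, 0], [0, 0, 0], [0, 0, 0], [0, 0, 0]])

```text
t: 4.73
tcp_pos: [0.5, 0.1475, 0.1935]
tool_rot: [[-0.146, 0.989, -0.008], [0.989, 0.146, -0.001], [-0.0, -0.008, -1.0]]
contact_force: [-12.7, -1.2, 9.8]
width: 0.11
grip_force: 58.5
```

Request:
drive_tool(offset=[[0, 0.19, -0.12], [0, 0.2, -0.11], [0, 0.21, -0.09], [0, 0.21, -0.08], [0, 0.22, -0.06]], dr=[[0, 0, 0], [0, 0, 0], [0, 0, 0], [0, 0, 0], [0, 0, 0]])

```text
t: 5.15
tcp_pos: [0.5436, 0.154, 0.2143]
tool_rot: [[-0.147, 0.989, 0.001], [0.989, 0.147, 0.0], [0.0, 0.001, -1.0]]
contact_force: [-8.6, -1.3, 12.8]
width: 0.115
grip_force: 59.9
```

Request:
drive_tool(offset=[[0, 0.22, -0.05], [0, 0.23, -0.03], [0, 0.23, -0.01], [0, 0.23, 0], [0, 0.23, 0.02]], dr=[[0, 0, 0], [0, 0, 0], [0, 0, 0], [0, 0, 0], [0, 0, 0]])

```text
t: 5.57
tcp_pos: [0.59, 0.1608, 0.2148]
tool_rot: [[-0.147, 0.989, 0.002], [0.989, 0.147, 0.0], [0.0, 0.002, -1.0]]
contact_force: [-2.9, -1.0, 3.6]
width: 0.111
grip_force: 63.5
```

Request:
drive_tool(offset=[[0, 0.23, 0.03], [0, 0.22, 0.05], [0, 0.22, 0.06], [0, 0.21, 0.08], [0, 0.21, 0.09]], dr=[[0, 0, 0], [0, 0, 0], [0, 0, 0], [0, 0, 0], [0, 0, 0]])

```text
t: 5.98
tcp_pos: [0.6333, 0.1672, 0.2005]
tool_rot: [[-0.146, 0.989, 0.001], [0.989, 0.146, 0.0], [-0.0, 0.001, -1.0]]
contact_force: [-1.1, -1.0, 1.1]
width: 0.115
grip_force: 64.2
```

```bash
python3 - <<'E'
from rig import bot
import cv2
c=bot.camera("scene")["pixels"];cv2.imwrite("pics/g2.png",cv2.resize(c[40:220,110:310],None,fx=3,fy=3))
E
```

```text
(no output)
```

View pics/g2.png

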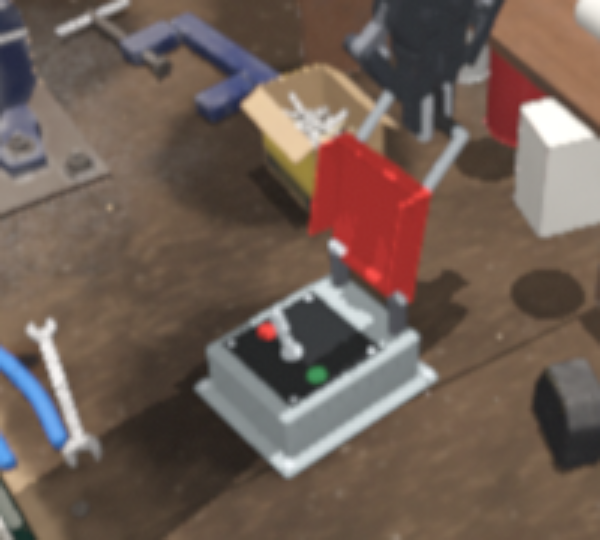

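The guard stands past upright and the toggle leans to the red dot (crop base (290,350), tip (278,312)). I release, rise, and go to the left of the toggle.

Request:
drive_tool(offset=[[0, 0, 0], [0, 0, 0], [0, 0, 0], [0, 0, 0], [0, 0, 0]], dr=[[0, 0, 0], [0, 0, 0], [0, 0, 0], [0, 0, 0], [0, 0, 0]], fingers=34)

```text
t: 6.45
tcp_pos: [0.6322, 0.1672, 0.2007]
tool_rot: [[-0.147, 0.989, 0.001], [0.989, 0.147, 0.0], [0.0, 0.001, -1.0]]
contact_force: [-0.0, 0.3, 0.5]
width: 0.398
grip_force: 0.0
```

Request:
drive_tool(offset=[[0, 0, -0.3], [0, 0, -0.4], [0, 0, -0.5], [0, 0, -0.5], [0, 0, -0.3]], dr=[[0, 0, 0], [0, 0, 0], [0, 0, 0], [0, 0, 0], [0, 0, 0]])

```text
t: 6.87
tcp_pos: [0.6327, 0.1673, 0.2831]
tool_rot: [[-0.147, 0.989, 0.004], [0.989, 0.147, 0.001], [0.0, 0.004, -1.0]]
contact_force: [0.3, 0.1, 0.1]
width: 0.4
grip_force: 0.0
```

Request:
drive_tool(offset=[[0.23, -0.69, 0], [0.23, -0.69, 0], [0.23, -0.69, 0], [0.24, -0.69, 0], [0.24, -0.69, 0]], dr=[[0, 0, 0], [0, 0, 0], [0, 0, 0], [0, 0, 0], [0, 0, 0]], fingers=0)

```text
t: 7.28
tcp_pos: [0.4874, 0.1933, 0.2807]
tool_rot: [[-0.146, 0.989, 0.001], [0.989, 0.146, 0.0], [0.0, 0.001, -1.0]]
contact_force: [-0.2, 0.7, -0.1]
width: 0.003
grip_force: 0.0
```

Request:
drive_tool(offset=[[0, 0, 0.5], [0, 0, 0.5], [0, 0, 0.5], [0, 0, 0.5], [0, 0, 0.5]], dr=[[0, 0, 0], [0, 0, 0], [0, 0, 0], [0, 0, 0], [0, 0, 0]])

```text
t: 7.7
tcp_pos: [0.4887, 0.1933, 0.1801]
tool_rot: [[-0.147, 0.989, 0.001], [0.989, 0.147, 0.001], [0.0, 0.001, -1.0]]
contact_force: [0.1, 0.5, -0.2]
width: -0.004
grip_force: 0.0
```

```bash
python3 - <<'E'
from rig import bot
import cv2,numpy as np
c=bot.camera("scene")["pixels"];cv2.imwrite("pics/g3.png",cv2.resize(c[40:220,110:310],None,fx=3,fy=3))
s=bot.sense();d=s["tcp_pos"]-[.521,.1515,0];t=np.radians(8.4);print(d[0]*np.cos(t)+d[1]*np.sin(t),-d[0]*np.sin(t)+d[1]*np.cos(t),d[2])
E
```

```text
-0.028273077617414755 0.04551656357436764 0.17613046729497114
```

View pics/g3.png

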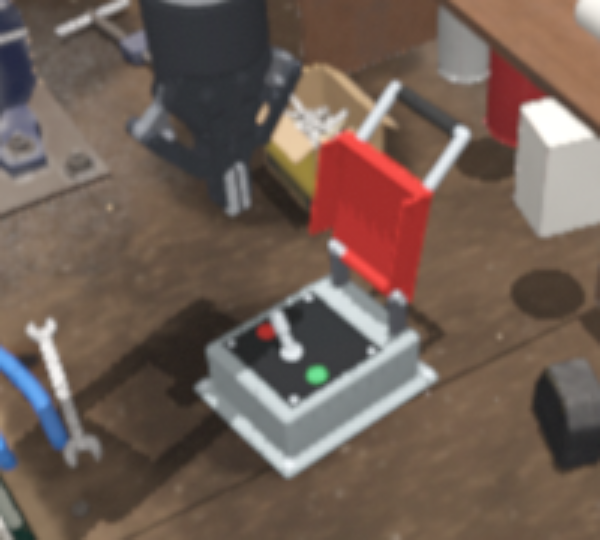

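The guard stays open and the closed fingers hang left of the toggle (crop (237,210)), at box (-28, 45) mm. I lower and push right.

Request:
drive_tool(offset=[[0, 0.12, 0.48], [0, 0, 0.48], [0, 0, 0.48], [0, 0, 0.48], [0, 0, 0.44]], dr=[[0, 0, 0], [0, 0, 0], [0, 0, 0], [0, 0, 0], [0, 0, 0]])

```text
t: 8.17
tcp_pos: [0.4938, 0.194, 0.086]
tool_rot: [[-0.147, 0.989, 0.001], [0.989, 0.147, 0.0], [0.0, 0.001, -1.0]]
contact_force: [-0.0, -0.2, -0.7]
width: 0.0
grip_force: 0.0
```

Request:
drive_tool(offset=[[-0.15, 0, 0], [-0.15, 0, 0], [-0.15, 0, 0], [-0.15, 0, 0], [-0.15, 0, 0]], dr=[[0, 0, 0], [0, 0, 0], [0, 0, 0], [0, 0, 0], [0, 0, 0]])

```text
t: 8.58
tcp_pos: [0.4992, 0.1641, 0.0878]
tool_rot: [[-0.146, 0.989, 0.003], [0.989, 0.146, 0.002], [0.001, 0.004, -1.0]]
contact_force: [-0.4, 2.2, 2.6]
width: -0.002
grip_force: 1.2
```

Request:
drive_tool(offset=[[-0.05, 0, 0], [-0.05, 0, 0], [-0.05, 0, 0], [-0.05, 0, 0], [-0.03, 0, 0]], dr=[[0, 0, 0], [0, 0, 0], [0, 0, 0], [0, 0, 0], [0, 0, 0]])

```text
t: 9.0
tcp_pos: [0.4997, 0.155, 0.0863]
tool_rot: [[-0.147, 0.989, 0.001], [0.989, 0.147, 0.0], [0.0, 0.001, -1.0]]
contact_force: [1.2, 2.3, 2.4]
width: 0.0
grip_force: 1.2
```

```bash
python3 - <<'E'
from rig import bot
import cv2,numpy as np
c=bot.camera("scene")["pixels"];cv2.imwrite("pics/g4.png",cv2.resize(c[40:220,110:310],None,fx=3,fy=3))
s=bot.sense();d=s["tcp_pos"]-[.521,.1515,0];t=np.radians(8.4);print(d[0]*np.cos(t)+d[1]*np.sin(t),-d[0]*np.sin(t)+d[1]*np.cos(t),d[2],s["contact_force"])
E
```

```text
-0.02059068308191585 0.0064780133056303625 0.08620327031549471 [-0.73801011  2.10928491  0.45183242]
```

View pics/g4.png

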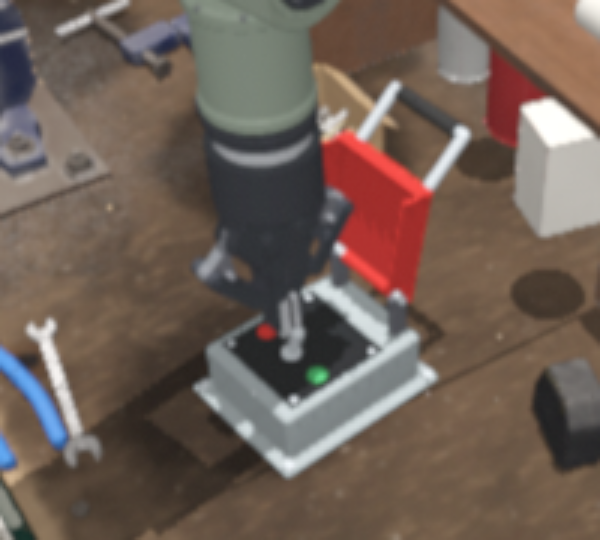

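Force is still about 2 N, so the lever is not at its stop yet. I push further while watching the force.

Request:
drive_tool(offset=[[-0.03, 0, 0], [-0.03, 0, 0], [-0.03, 0, 0], [-0.03, 0, 0], [-0.02, 0, 0]], dr=[[0, 0, 0], [0, 0, 0], [0, 0, 0], [0, 0, 0], [0, 0, 0]])

```text
t: 9.47
tcp_pos: [0.4997, 0.1495, 0.0858]
tool_rot: [[-0.147, 0.989, -0.001], [0.989, 0.147, -0.0], [0.0, -0.001, -1.0]]
contact_force: [0.3, 2.4, -0.4]
width: -0.001
grip_force: 0.9
```

Request:
drive_tool(offset=[[-0.03, 0, 0], [-0.03, 0, 0], [-0.02, 0, 0], [-0.02, 0, 0], [0, 0, 0]], dr=[[0, 0, 0], [0, 0, 0], [0, 0, 0], [0, 0, 0], [0, 0, 0]])

```text
t: 9.88
tcp_pos: [0.5, 0.1478, 0.086]
tool_rot: [[-0.144, 0.99, -0.001], [0.99, 0.144, 0.004], [0.005, -0.001, -1.0]]
contact_force: [-2.0, 12.0, -0.5]
width: 0.001
grip_force: 4.6
```

The force jumped to 12 N, so the lever is at its stop. I back off, rise, and look.

Request:
drive_tool(offset=[[0.15, 0, 0], [0.2, 0, 0], [0, 0, -0.6], [0, 0, -0.8], [0, 0, -0.8]], dr=[[0, 0, 0], [0, 0, 0], [0, 0, 0], [0, 0, 0], [0, 0, 0]])

```text
t: 10.3
tcp_pos: [0.4978, 0.1592, 0.1743]
tool_rot: [[-0.147, 0.989, -0.003], [0.989, 0.147, -0.002], [-0.002, -0.003, -1.0]]
contact_force: [0.9, 0.3, 0.9]
width: -0.001
grip_force: 0.0
```

Request:
drive_tool(offset=[[0, 0, -0.8], [0, 0, -0.8], [0, 0, -0.8], [0, 0, -0.4], [0, 0, 0]], dr=[[0, 0, 0], [0, 0, 0], [0, 0, 0], [0, 0, 0], [0, 0, 0]], fingers=40)

```text
t: 10.72
tcp_pos: [0.5004, 0.1598, 0.2905]
tool_rot: [[-0.147, 0.989, 0.008], [0.989, 0.147, 0.001], [0.0, 0.009, -1.0]]
contact_force: [1.6, -0.8, -0.0]
width: 0.467
grip_force: 0.0
```

```bash
python3 - <<'E'
from rig import bot
import cv2,numpy as np
c=bot.camera("scene")["pixels"];cv2.imwrite("pics/g5.png",cv2.resize(c[40:220,110:310],None,fx=3,fy=3))
s=bot.sense();t=np.radians(8.4);X=np.array([np.cos(t),np.sin(t),0])
d=s["tcp_pos"]-[.521,.1515,0];print(d@X,d@[-X[1],X[0],0],d[2])
d=[.6325,.1672,.2005]-s["tcp_pos"];print("units tool x,y,z",d@[-X[1],X[0],0]/.04,d@X/.04,-d[2]/.04)
E
```

```text
-0.020297987268274892 0.01108455038385844 0.28780749839487413
units tool x,y,z -0.2960308110262104 3.322383898551947 2.182687459871853
```

View pics/g5.png

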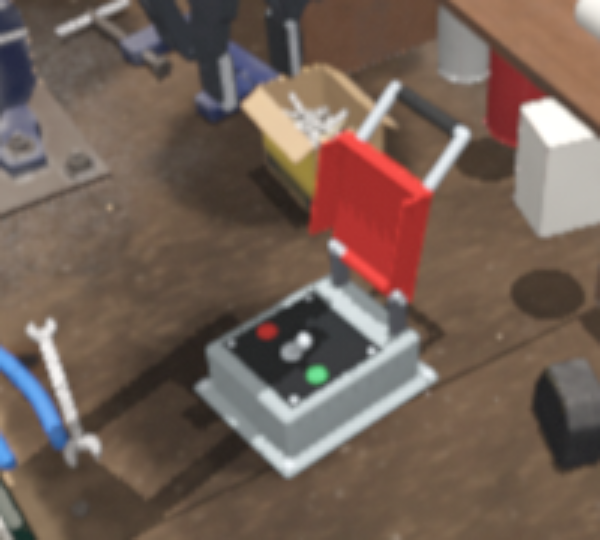

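```bash
python3 - <<'E'
import numpy as np
from h import *
c=dict(np.load("scene0.npz"));t=np.radians(8.4);X=np.array([np.cos(t),np.sin(t),0]);Y=np.array([-X[1],X[0],0])
for v in(0,.8,.95,1.1,1.2):
    th=.6-v;P=np.array([.521,.1515,.0515])-.02*X+.031*(np.sin(th)*Y+np.cos(th)*np.array([0,0,1]));print(v,(proj(c,P)-[110,40])*3)
E
```

```text
0 [273.90093753 314.45166377]
0.8 [293.35143276 327.13384753]
0.95 [297.31376926 331.66645828]
1.1 [301.14313917 336.65896058]
1.2 [303.57557264 340.18316061]
```

Request:
drive_tool(offset=[[-0.06, 0.66, 0], [-0.06, 0.66, 0], [-0.06, 0.66, 0], [-0.06, 0.67, 0], [-0.06, 0.67, 0]], dr=[[0, 0, 0], [0, 0, 0], [0, 0, 0], [0, 0, 0], [0, 0, 0]])

```text
t: 11.18
tcp_pos: [0.6321, 0.1668, 0.2835]
tool_rot: [[-0.147, 0.989, -0.004], [0.989, 0.147, -0.002], [-0.001, -0.004, -1.0]]
contact_force: [0.6, -0.4, -0.9]
width: 0.469
grip_force: 0.0
```

The lever tip at crop (304,341) matches the prediction for 1.2 rad, so the toggle is fully over. I descend on the bar and grip.

Request:
drive_tool(offset=[[0, 0, 0.5], [0, 0, 0.5], [0, 0, 0.5], [0, 0, 0.4], [0, 0, 0.2]], dr=[[0, 0, 0], [0, 0, 0], [0, 0, 0], [0, 0, 0], [0, 0, 0]])

```text
t: 11.6
tcp_pos: [0.6296, 0.1664, 0.197]
tool_rot: [[-0.147, 0.989, -0.008], [0.989, 0.147, -0.003], [-0.001, -0.009, -1.0]]
contact_force: [-1.0, -0.0, 0.3]
width: 0.467
grip_force: 0.0
```

Request:
drive_tool(offset=[[0, 0, 0], [0, 0, 0], [0, 0, 0], [0, 0, 0], [0, 0, 0]], dr=[[0, 0, 0], [0, 0, 0], [0, 0, 0], [0, 0, 0], [0, 0, 0]], fingers=4)

```text
t: 12.02
tcp_pos: [0.632, 0.167, 0.2026]
tool_rot: [[-0.146, 0.989, 0.001], [0.989, 0.146, 0.0], [-0.0, 0.001, -1.0]]
contact_force: [0.7, -0.4, -2.9]
width: 0.115
grip_force: 58.4
```

Request:
drive_tool(offset=[[0, -0.21, -0.09], [0, -0.21, -0.08], [0, -0.22, -0.06], [0, -0.22, -0.05], [0, -0.23, -0.03]], dr=[[0, 0, 0], [0, 0, 0], [0, 0, 0], [0, 0, 0], [0, 0, 0]])

```text
t: 12.43
tcp_pos: [0.5894, 0.1608, 0.2169]
tool_rot: [[-0.147, 0.989, 0.006], [0.989, 0.147, 0.001], [0.0, 0.006, -1.0]]
contact_force: [5.6, 0.6, 3.4]
width: 0.112
grip_force: 58.6
```

Request:
drive_tool(offset=[[0, -0.23, -0.02], [0, -0.23, 0], [0, -0.23, 0.01], [0, -0.23, 0.03], [0, -0.22, 0.05]], dr=[[0, 0, 0], [0, 0, 0], [0, 0, 0], [0, 0, 0], [0, 0, 0]])

```text
t: 12.85
tcp_pos: [0.5438, 0.1541, 0.2148]
tool_rot: [[-0.147, 0.989, 0.006], [0.989, 0.147, 0.001], [0.001, 0.006, -1.0]]
contact_force: [3.4, 0.0, 9.5]
width: 0.112
grip_force: 61.1
```

Request:
drive_tool(offset=[[0, -0.22, 0.06], [0, -0.21, 0.08], [0, -0.21, 0.09], [0, -0.2, 0.11], [0, -0.19, 0.12]], dr=[[0, 0, 0], [0, 0, 0], [0, 0, 0], [0, 0, 0], [0, 0, 0]])

```text
t: 13.27
tcp_pos: [0.5018, 0.1479, 0.1936]
tool_rot: [[-0.147, 0.989, 0.001], [0.989, 0.147, 0.001], [0.0, 0.001, -1.0]]
contact_force: [2.3, 0.3, 2.2]
width: 0.113
grip_force: 64.1
```

Request:
drive_tool(offset=[[0, -0.18, 0.13], [0, -0.17, 0.15], [0, -0.16, 0.16], [0, -0.15, 0.17], [0, -0.14, 0.18]], dr=[[0, 0, 0], [0, 0, 0], [0, 0, 0], [0, 0, 0], [0, 0, 0]])

```text
t: 13.68
tcp_pos: [0.4704, 0.1433, 0.161]
tool_rot: [[-0.146, 0.989, -0.0], [0.989, 0.146, 0.0], [0.0, -0.0, -1.0]]
contact_force: [3.4, 1.1, -0.3]
width: 0.113
grip_force: 67.2
```

Request:
drive_tool(offset=[[0, -0.13, 0.19], [0, -0.11, 0.2], [0, -0.1, 0.2], [0, -0.09, 0.21], [0, -0.07, 0.2]], dr=[[0, 0, 0], [0, 0, 0], [0, 0, 0], [0, 0, 0], [0, 0, 0]])

```text
t: 14.1
tcp_pos: [0.4514, 0.1405, 0.1208]
tool_rot: [[-0.146, 0.989, 0.001], [0.989, 0.146, 0.0], [0.0, 0.001, -1.0]]
contact_force: [2.6, 1.9, 3.8]
width: 0.111
grip_force: 70.2
```

Request:
drive_tool(offset=[[0, 0, 0], [0, 0, 0], [0, 0, 0], [0, 0, 0], [0, 0, 0]], dr=[[0, 0, 0], [0, 0, 0], [0, 0, 0], [0, 0, 0], [0, 0, 0]])

```text
t: 14.52
tcp_pos: [0.4516, 0.1405, 0.1217]
tool_rot: [[-0.146, 0.989, 0.0], [0.989, 0.146, 0.0], [0.0, 0.0, -1.0]]
contact_force: [3.6, 1.9, -0.4]
width: 0.115
grip_force: 69.8
```

Request:
drive_tool(offset=[[0, 0, 0.05], [0, 0, 0.03], [0, 0, 0], [0, 0, 0], [0, 0, 0]], dr=[[0, 0, 0], [0, 0, 0], [0, 0, 0], [0, 0, 0], [0, 0, 0]])

```text
t: 14.93
tcp_pos: [0.4508, 0.1403, 0.1185]
tool_rot: [[-0.146, 0.989, -0.001], [0.989, 0.146, -0.0], [0.0, -0.001, -1.0]]
contact_force: [-1.7, 1.5, 3.5]
width: 0.11
grip_force: 70.2
```

Request:
drive_tool(offset=[[0, 0, 0], [0, 0, 0], [0, 0, 0], [0, 0, 0], [0, 0, 0]], dr=[[0, 0, 0], [0, 0, 0], [0, 0, 0], [0, 0, 0], [0, 0, 0]], fingers=45)

```text
t: 15.35
tcp_pos: [0.4511, 0.1401, 0.1182]
tool_rot: [[-0.147, 0.989, -0.001], [0.989, 0.147, -0.0], [-0.0, -0.001, -1.0]]
contact_force: [-0.4, -0.8, -0.2]
width: 0.528
grip_force: 0.0
```

Request:
drive_tool(offset=[[0, 0, -0.4], [0, 0, -0.6], [0, 0, -0.8], [0, 0, -0.8], [0, 0, -0.8]], dr=[[0, 0, 0], [0, 0, 0], [0, 0, 0], [0, 0, 0], [0, 0, 0]])

```text
t: 15.77
tcp_pos: [0.4509, 0.1401, 0.2557]
tool_rot: [[-0.147, 0.989, -0.001], [0.989, 0.147, -0.0], [-0.0, -0.001, -1.0]]
contact_force: [1.2, -0.1, 0.1]
width: 0.528
grip_force: 0.0
```

Request:
drive_tool(offset=[[0, 0, -0.2], [0, 0, 0], [0, 0, 0], [0, 0, 0], [0, 0, 0]], dr=[[0, 0, 0], [0, 0, 0], [0, 0, 0], [0, 0, 0], [0, 0, 0]])

```text
t: 16.18
tcp_pos: [0.4505, 0.1401, 0.2606]
tool_rot: [[-0.147, 0.989, -0.004], [0.989, 0.147, -0.001], [-0.0, -0.004, -1.0]]
contact_force: [0.6, -0.3, -0.3]
width: 0.53
grip_force: 0.0
```

```bash
python3 - <<'E'
from rig import bot
import cv2
c=bot.camera("scene")["pixels"];cv2.imwrite("pics/g6.png",cv2.resize(c[90:290,130:390],None,fx=3,fy=3))
E
```

```text
(no output)
```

View pics/g6.png

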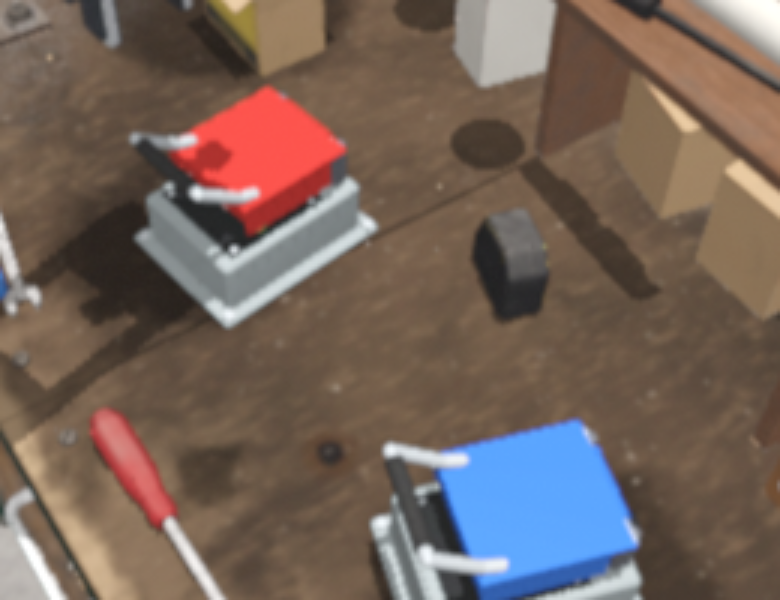

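The red guard is flat again (crop (255,150)), the blue guard is shut (540,500), and the gripper is clear. I hand it in.

```bash
python3 -c "
from rig import bot
print(bot.job_done())"
```

```text
the job is handed in; nothing more can be done
None
```

The job is handed in at about 16 s: I lifted the red guard past upright, flipped the toggle to its green-dot stop and lowered the guard flat, with the blue guard left shut and the gripper clear; no verdict came back.

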